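# Check the parking brake of the gauge carriage

## Robot

A 7-joint arm with a two-finger parallel gripper is mounted at the origin on the work surface; the furniture and walls round the work are solid. World frame = base frame: x ahead of the robot, y to its left, z up, the work surface at z = 0. Lengths are in m, angles in rad, forces in N, time in s.
With the tool pointing down it reaches from about 0.425 to 0.875 m from the base axis. Payload 4.7 kg.
Tool frame: the origin (TCP) lies midway between the tips of the shut fingers; the grasp point (between the pads) lies 19 mm behind it (hold_point_z is the x of the grasp point in the tool frame, in m); x points along the fingers, z is the direction in which the jaws open and shut, and the axes are right-handed (so a half turn about x gives the same grasp; the last joint's range is limited). The gripper opens to 85 mm and grips with 20 to 120 N. Pads are 22 mm wide; open, the fingers measure 114 mm over their backs; the gripper's body (76 mm by 85 mm) begins 54 mm behind the grasp point. The pads swing forward as they close: fully open they stand 13 mm farther back than shut.
Start: joints at [1.228, 0.321, -0.07, 1.45, 0.023, 1.371, -0.057], TCP at [0.227, -0.609, 0.231] pointing down, gripper open.
Joint ranges: [-2.86, 2.86], [-0.3, 2.09], [-1.38, 1.24], [0.06, 2.45], [-1.56, 4.7], [0.09, 2.05], [-2.69, 2.69]. Speed limits (rad/s): [2.57, 2.57, 3.14, 3.14, 3.14, 3.14, 3.14].

## Interface

Orientations are given as a unit quaternion [x, y, z, w].
In Python, from plant import get_obs, get_image, camera_model, hand_in, hold_point_z gives the robot as it stands.
- The arm moves only by the tool jog_arm, never from a script. Its argument "series" is a list of rows, each an object with "dp": the shift along the tool's x, y, z in m, a list of three; "twist": the turn, a rotation vector about the tool's x, y, z in degrees, a list of three; "gripper": the opening, from -1 (shut) to 1 (fully open), so that 0 is half open. A call has 1 to 8 rows; each row is the pose to reach, as a shift and turn from the pose commanded when the call began, along the tool's axes at that moment; what a row does not reach only later rows make up. A row lasts 1/12 s, in which the tool goes at most 41.7 mm and 7.16 degrees, less where a joint would pass 70% of its speed; a pose out of reach is approached as far as the arm can. A call with a gripper value outside its range is refused whole. The fingers move at their own pace and stop on an object; "squeeze" is the grip in N (left out, the last holds). Time passes only in rows, so rows that repeat a pose let the fingers close. It gives the time, the measured TCP pose, the force and the opening at its end, in the units of the state.
- get_obs(): the state, without advancing time (a new reading comes with each control period).
- get_image(name): name is "side" or "top" or "wrist"; returns the picture (384x512x3 uint8, red, green, blue); there is no depth.
- camera_model(name): a dict with "fovy" (degrees; the focal length in pixels is half the picture's height over the tangent of half this angle, whatever the lens; pixels are square), "cx", "cy" (the principal point, pixels), "R" (3x3) and "t" (3): a world point X has camera coordinates R X + t. Camera axes: x right, y down, z forward; pixel columns grow to the right and rows downward; lengths in m; the calibration is good to about 2 mm. A picture is of the moment at which its call begins: read the wrist's pose just before it. camera_model takes no time and is no camera call; for the wrist camera it gives the pose at the moment of the call.
- hand_in(): hands the job in, once; it reports no verdict.
The state is a dict: "time_s": time; "qpos": joint angles; "dq": joint speeds; "tau": joint torques, N m; "tool_pos": TCP position; "eef_rot": TCP orientation; "contact_force": force on the tool from outside, world axes, zero at the start; "wrist_torque": the same for the moment, N m; "finger_gap": opening from 0.0 (shut) to 1.0 (fully open).
Only numpy, scipy, OpenCV 4.12 (cv2) and the standard library are available. Lean on these libraries where they do the work, as an engineer would, in place of code of your own. Each camera call takes 0.05 s, during which the arm holds its last target. There are 200 camera calls.

## Task

Check the parking brake of the little carriage on its rail: press the red-barred pedal down until it snaps over and stays locked, then lean on the round black rubber bumper, along the rail and away from the robot, with a steady 12 newtons or so for a good second to see that the brake holds. Then flick the pedal up again so that the carriage is free. Leave the carriage standing where it was, do not force pedal or bumper hard against its stop, and leave the things around it alone.

Things in the scene. Friction and masses are not known exactly. Their poses are not given: they have to be found in the camera images.
- brake_rail: Guide rail fixed to the bench: dark base plate 280 x 130 x 12 mm, a bright rail 26 mm wide on it up to 26 mm high. Origin: centre of the base plate's underside. x runs along the rail, away from the robot; y to the left, z up. It stands between two fixed grey gauges, 250 mm apart, up to 0.25 m tall: cross them high (fingertips above 0.35 m) and keep the gripper's long side along the rail.
- carriage_mid (a point): Middle of the top face (54 mm above the bench) of the carriage, an aluminium plate 110 (along the rail) x 115 x 16 mm that rolls on the rail with about 1.2 N of drag while the brake is off; a steel ring 64 mm wide and 22 mm high is fixed on top of it. Axes as those of brake_rail. With the brake locked it holds more than 25 N, creeping 1 to 3 mm at most.
- pedal (a joint): Brake pedal, rad: 0 up (brake off), grows as it is pressed down, 0.50 to 0.53 when locked. An over-centre spring holds it at either end; it tips over at about 0.28. At the bar it takes 7 to 9 N to push it over and as much to lift it back; once past the middle it snaps on by itself. Pressed on beyond 0.53 it meets a stiff stop: about 10 N at 0.59, 20 N at 0.635, too hard beyond 0.66 (25 N).
- pedal_hinge (a point): Middle of the pedal's hinge pin, 56 mm above the bench, on the end of the carriage that faces the robot; the pin lies across the rail (along y of brake_rail).
- pedal_bar (a point): Middle of the red bar at the pedal's free end: 14 mm thick, 70 mm long, across the rail, 90 mm from the hinge toward the robot; 103 mm above the bench when up, about 58 mm when locked. Two end rods, 42 mm apart (clear), run to the hinge; the room between them, 58 mm long, is free. Press it from above; lift it by pinching it along the rail direction and following its arc. Axes turn with it.
- bumper_seat (a point): Face of the grey block, on the same end of the carriage, that carries the rubber bumper, 46 mm above the bench, 66 mm to the right of the pedal's hinge middle. Axes as those of brake_rail. The bumper is a black rubber disc 32 mm across whose face, turned to the robot, stands 28 to 40 mm in front of this point (toward -x of brake_rail), depending on how far its screw is turned out: feel for it.
- bumper (a joint): How far the rubber bumper is squashed, m: 0 free, 4 N per mm (12 N at 3 mm), too hard beyond 5 mm (20 N).
- oil_bottle: Bystander: cream oil bottle with red nozzle, 46 mm wide, 134 mm high; origin at the centre of its underside.
- grease_tin: Bystander: round tin with green lid, 67 mm wide, 31 mm high; origin at the centre of its underside.
- spare_ring: Bystander: steel ring 60 mm wide, 24 mm high; origin at the centre of its underside.

How it is judged:
By the outcome, as a careful person would: the job done as asked, in the order asked, and still so for the second after the job is handed in, with the robot touching nothing.
It also fails if it takes over 72 s, if anything falls off the work surface, if the arm or the gripper's body presses on something with over 40 N, if the wrist force passes 120 N, or if a joint passes its speed limit or range.

## Working session

There is one attempt and no reset: what is moved stays moved. The work goes in short steps, Python scripts to look and compute and a tool call to move; the robot and the scene stay as the last step left them, time stands still between calls to the robot, and variables do not carry over. Pictures are saved under pics/ and viewed, about 8 in all and at most 12, crops included, and the job is handed in when it is done.

Besides the shell and the picture viewer there is one more tool, called after "Request:" as name(argument=value, ...) on one line, values as JSON. jog_arm: Moves the arm, as the interface text tells. Its arguments: {"type":"object","properties":{"series":{"type":"array"},"squeeze":{"type":"number"}},"required":["series"]}

```bash
ls; mkdir -p pics; python3 - <<'E'
from plant import *
import cv2,numpy as np
print(get_obs(), hold_point_z)
for n in ("side","top"):
    im=get_image(n); cv2.imwrite(f"pics/{n}0.png",im[:,:,::-1]); print(n,camera_model(n))
E
```

```text
pics
{'time_s': 0.0, 'qpos': array([ 1.22809809,  0.32181754, -0.07008715,  1.45168497,  0.02261983,
        1.37080714, -0.05688975]), 'dq': array([ 0.00035487,  0.00092893,  0.00047524,  0.00047882,  0.0003961 ,
       -0.00075254, -0.00086612]), 'tau': array([-3.89605975e-04, -4.93575490e+01, -3.82966474e-01, -3.14330864e+01,
        1.27531093e-02,  1.13636762e-02, -2.97935372e-06]), 'tool_pos': array([ 0.22678705, -0.60857069,  0.23022207]), 'eef_rot': array([ 0.40367754,  0.58138421, -0.40296932,  0.58021769]), 'contact_force': array([ 0.39796346, -0.6116375 ,  0.05221523]), 'wrist_torque': array([-0.02217963,  0.01102367, -0.02913853]), 'finger_gap': 1.0065713261883245} -0.0187
side {'fovy': 57.283654417694926, 'cx': 252.74788242849232, 'cy': 196.42685800420622, 'R': array([[ 0.99988052,  0.0145783 ,  0.00513992],
       [ 0.01179378, -0.50451393, -0.863323  ],
       [-0.00999262,  0.86328047, -0.50462558]]), 't': array([-0.47890026,  0.11181058,  1.16685226])}
top {'fovy': 57.32076153832204, 'cx': 255.41571649409454, 'cy': 191.77160759046112, 'R': array([[-0.00648018, -0.99992878,  0.01002164],
       [-0.98310691,  0.00453731, -0.18297599],
       [ 0.18291748, -0.01103806, -0.9830663 ]]), 't': array([0.05140825, 0.4798376 , 1.17722081])}
```

```bash
python3 - <<'E'
import cv2
for n in("side","top"):
    cv2.imwrite(f"pics/{n}0b.png",cv2.resize(cv2.imread(f"pics/{n}0.png"),(800,600),interpolation=cv2.INTER_CUBIC))
E
```

```text
(no output)
```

View pics/side0b.png

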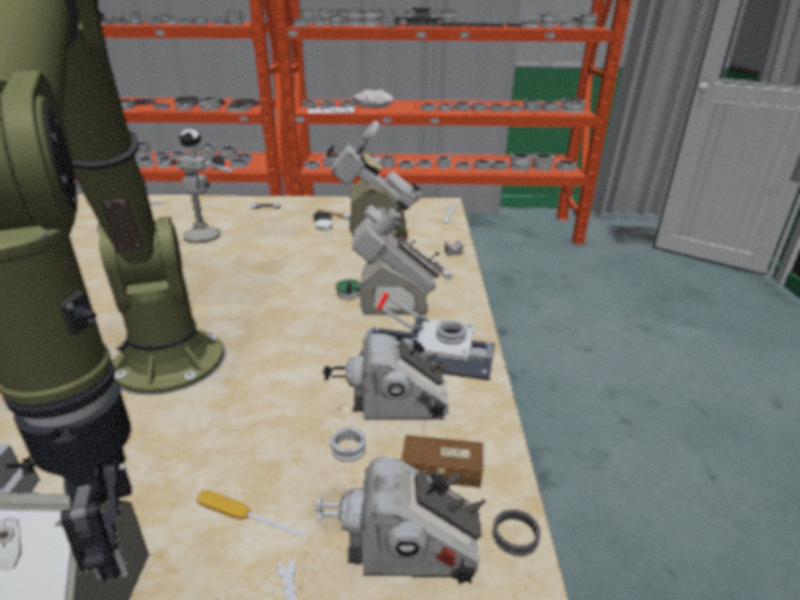

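View pics/top0b.png

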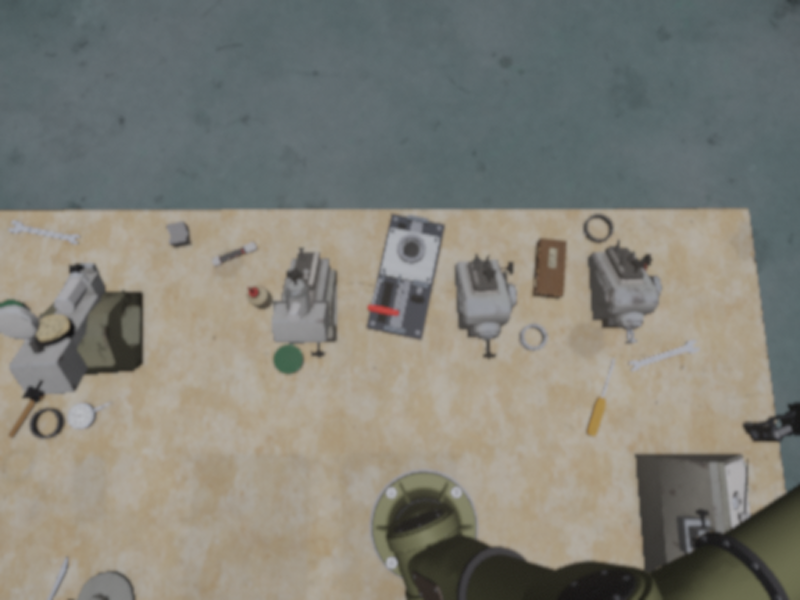

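The side view shows the carriage near (445,340), the red bar at (384,300) and gauges on both sides. The top view shows the rail at (405,275), the bar at (384,310) and the ring at (410,248), with the rail yawed slightly to the right.

```bash
cat >h.py <<'E'
import numpy as np,cv2
from plant import *
def ray(m,u,v):
    f=192/np.tan(np.radians(m["fovy"])/2); R=np.array(m["R"]);t=np.array(m["t"])
    d=R.T@np.array([(u-m["cx"])/f,(v-m["cy"])/f,1]); return -R.T@t,d
def onz(m,u,v,z):
    o,d=ray(m,u,v); return o+d*(z-o[2])/d[2]
def proj(m,X):
    f=192/np.tan(np.radians(m["fovy"])/2); c=np.array(m["R"])@X+np.array(m["t"]); return f*c[0]/c[2]+m["cx"],f*c[1]/c[2]+m["cy"]
def tri(m1,p1,m2,p2):
    o1,d1=ray(m1,*p1);o2,d2=ray(m2,*p2)
    s=np.linalg.lstsq(np.c_[d1,-d2],o2-o1,rcond=None)[0]
    a,b=o1+s[0]*d1,o2+s[1]*d2; return (a+b)/2,np.linalg.norm(a-b)
def redmask(im):
    r,g,b=[im[:,:,i].astype(int) for i in range(3)]; return ((r>110)&(r-g>60)&(r-b>60)).astype(np.uint8)
E
python3 - <<'E'
from h import *
S=cv2.imread("pics/side0.png")[:,:,::-1];T=cv2.imread("pics/top0.png")[:,:,::-1]
ms,mt=camera_model("side"),camera_model("top")
def blob(im,x0,x1,y0,y1):
    k=redmask(im);z=np.zeros_like(k);z[y0:y1,x0:x1]=k[y0:y1,x0:x1]
    p=np.argwhere(z)[:,::-1].astype(np.float32);return p.mean(0),cv2.minAreaRect(p),len(p)
a=blob(S,235,262,180,205);b=blob(T,225,265,185,210);print(a,b)
print("bar",tri(ms,a[0],mt,b[0]), onz(mt,*b[0],.103))
# base plate: not bench colour (bench is yellowish)
g=T.astype(int); bench=(g[:,:,0]-g[:,:,2]>25)
k=((~bench)&(g.max(2)>0)).astype(np.uint8);z=np.zeros_like(k);z[130:222,228:292]=k[130:222,228:292]
n,l,st,c=cv2.connectedComponentsWithStats(z);i=l[176,259];p=np.argwhere(l==i)[:,::-1].astype(np.float32)
r=cv2.minAreaRect(p);print("plate",r,[onz(mt,*q,.012).round(3) for q in cv2.boxPoints(r)])
cv2.imwrite("pics/c1.png",np.hstack([cv2.resize(T[130:225,225:295,::-1],None,fx=6,fy=6,interpolation=2),cv2.resize(S[165:250,200:320,::-1],(380,570),fx=0,fy=0,interpolation=2) if 0 else np.zeros((570,10,3),np.uint8),cv2.resize(S[180:245,235:320,::-1],(360,275)) if 0 else np.vstack([cv2.resize(S[180:245,230:320,::-1],(360,260),interpolation=2),np.zeros((310,360,3),np.uint8)])]))
E
```

```text
(array([244.5, 192. ], dtype=float32), ((244.50001525878906, 192.00001525878906), (3.5777084827423096, 11.180339813232422), 26.56505012512207), 44) (array([244.7262 , 198.03572], dtype=float32), ((244.8845977783203, 198.07693481445312), (18.631032943725586, 4.510671138763428), 11.309932708740234), 84)
bar (array([0.44885756, 0.08482466, 0.10320448]), np.float64(0.0011459130643629316)) [0.44831603 0.08475095 0.103     ]
plate ((259.5, 175.5), (91.0, 63.0), 90.0) [array([0.718, 0.148, 0.012]), array([ 0.718, -0.085,  0.012]), array([ 0.381, -0.076,  0.012]), array([0.382, 0.145, 0.012])]
```

View pics/c1.png

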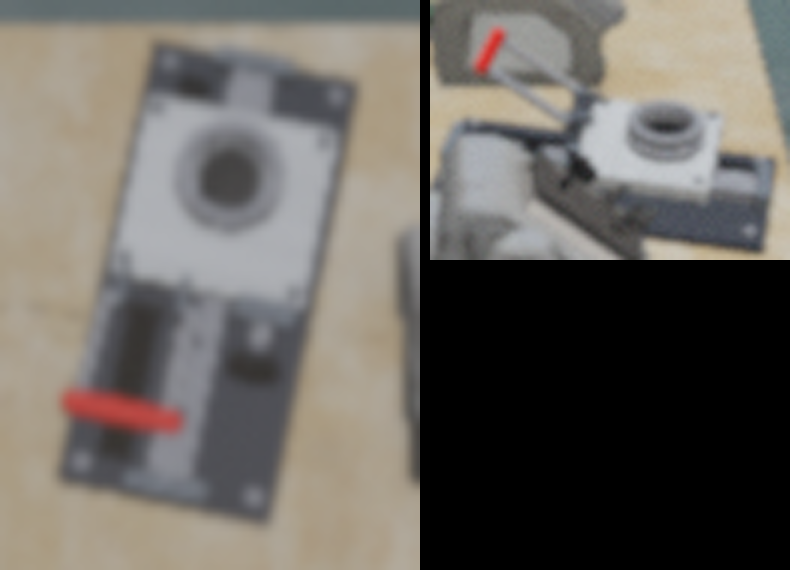

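The crop shows the plate corners at about (153,42), (355,82), (268,520) and (60,480), the ring at (230,178), the bar at (122,411) and the black bumper at (250,368).

```bash
python3 - <<'E'
from h import *
mt=camera_model("top")
P=lambda x,y,z:onz(mt,x/6+225-.42,y/6+130-.42,z)
c=[P(*q,.012) for q in((153,42),(355,82),(268,520),(60,480))]
for i in range(4):
    d=c[i]-c[i-1];print(c[i].round(3),np.linalg.norm(d).round(3),np.degrees(np.arctan2(d[1],d[0])).round(1))
print("mid",sum(c)/4)
print("ring",P(230,178,.076),"bumper",P(252,375,.046),P(252,362,.05),"car TL TR BL BR",[P(*q,.054).round(3) for q in((135,95),(340,132),(110,278),(303,305))])
d1,d2=P(66,401,.103),P(180,424,.103);print("bar ends",d1,d2)
o=get_obs();from scipy.spatial.transform import Rotation as R;print(R.from_quat(o["eef_rot"]).as_matrix().round(3))
print("wrist",{k:v for k,v in camera_model("wrist").items()})
E
```

```text
[0.693 0.067 0.012] 0.276 -11.7
[ 0.667 -0.057  0.012] 0.126 -101.9
[0.398 0.    0.012] 0.274 168.0
[0.422 0.122 0.012] 0.125 78.8
mid [0.54490081 0.03315295 0.012     ]
ring [0.58798547 0.02253876 0.076     ] bumper [0.47847856 0.01001341 0.046     ] [0.48537072 0.01009378 0.05      ] car TL TR BL BR [array([0.645, 0.077, 0.054]), array([ 0.622, -0.043,  0.054]), array([0.535, 0.092, 0.054]), array([ 0.518, -0.02 ,  0.054])]
bar ends [0.4538816  0.11488191 0.103     ] [0.44078382 0.05233814 0.103     ]
[[-0.001  0.937  0.349]
 [ 0.002  0.349 -0.937]
 [-1.    -0.    -0.002]]
wrist {'fovy': 64.04640284136985, 'cx': 255.92111821125974, 'cy': 188.24089316489918, 'R': array([[ 0.34836191, -0.93735594, -0.00279686],
       [-0.89847034, -0.33475791,  0.28405669],
       [-0.26719849, -0.09644164, -0.95880341]]), 't': array([-0.64842369, -0.03586362,  0.37847418])}
```

```bash
cat >>h.py <<'E'
from scipy.spatial.transform import Rotation as Ro
YAW=-11.8; a=np.radians(YAW); EX=np.array([np.cos(a),np.sin(a),0]); EY=np.array([-np.sin(a),np.cos(a),0])
RT=np.c_[[0,0,-1],-np.cross(EX,[0,0,-1])*-1 if 0 else np.cross(EX,[0,0,-1]),EX]
def to(p,o=None):
    o=o or get_obs(); R0=Ro.from_quat(o["eef_rot"])
    print("t",round(o["time_s"],2),"tcp",o["tool_pos"].round(4),"F",o["contact_force"].round(1),"gap",round(o["finger_gap"],2))
    print(" dp",R0.inv().apply(np.array(p)-o["tool_pos"]).round(4),"twist",np.degrees((R0.inv()*Ro.from_matrix(RT)).as_rotvec()).round(2))
E
python3 - <<'E'
from h import *
print(np.linalg.det(RT)); to([.45,-.4,.39])
mt=camera_model("top")
g=[onz(mt,x*.64,y*.64,z).round(3) for x,y,z in((457,265,.2),(457,290,.15),(470,325,.1),(337,260,.2),(337,335,.1))];print(g,[((q-[.545,.033,0])@EX,(q-[.545,.033,0])@EY) for q in g])
E
```

```text
1.0
t 0.1 tcp [ 0.2268 -0.6086  0.2303] F [ 0.6 -0.1 -0.2] gap 1.0
 dp [-0.1595  0.282  -0.1178] twist [-5.776e+01 -1.000e-01 -5.000e-02]
[array([ 0.52 , -0.064,  0.2  ]), array([ 0.48 , -0.068,  0.15 ]), array([ 0.415, -0.1  ,  0.1  ]), array([0.531, 0.172, 0.2  ]), array([0.395, 0.18 , 0.1  ])] [(np.float64(-0.004635567690388482), np.float64(-0.10006253800592821)), (np.float64(-0.04297227903348875), np.float64(-0.11215784963464658)), (np.float64(-0.10005478564406098), np.float64(-0.15677384944473688)), (np.float64(-0.042129094648672455), np.float64(0.13319962231208912)), (np.float64(-0.17689102793499595), np.float64(0.11321909837169913))]
```

Request:
jog_arm(series=[{"dp": [-0.04, 0, 0], "gripper": -1}, {"dp": [-0.08, 0, 0], "gripper": -1}, {"dp": [-0.12, 0, 0], "gripper": -1}, {"dp": [-0.16, 0, 0], "gripper": -1}, {"dp": [-0.16, 0.035, -0.015], "twist": [-7, 0, 0], "gripper": -1}, {"dp": [-0.16, 0.07, -0.03], "twist": [-14, 0, 0], "gripper": -1}, {"dp": [-0.16, 0.105, -0.044], "twist": [-21, 0, 0], "gripper": -1}, {"dp": [-0.16, 0.14, -0.058], "twist": [-28, 0, 0], "gripper": -1}])

```text
schema error: expected keys dp, twist, gripper
```

```bash
python3 - <<'E'
from h import *
to([.45,-.3,.39])
E
```

```text
t 0.1 tcp [ 0.2268 -0.6086  0.2303] F [ 0.6 -0.1 -0.2] gap 1.0
 dp [-0.1593  0.3169 -0.2115] twist [-5.776e+01 -1.000e-01 -5.000e-02]
```

Request:
jog_arm(series=[{"dp": [-0.04, 0, 0], "twist": [0, 0, 0], "gripper": -1}, {"dp": [-0.08, 0, 0], "twist": [0, 0, 0], "gripper": -1}, {"dp": [-0.12, 0, 0], "twist": [0, 0, 0], "gripper": -1}, {"dp": [-0.16, 0, 0], "twist": [0, 0, 0], "gripper": -1}, {"dp": [-0.16, 0.035, -0.015], "twist": [-7, 0, 0], "gripper": -1}, {"dp": [-0.16, 0.07, -0.03], "twist": [-14, 0, 0], "gripper": -1}, {"dp": [-0.16, 0.105, -0.044], "twist": [-21, 0, 0], "gripper": -1}, {"dp": [-0.16, 0.14, -0.058], "twist": [-28, 0, 0], "gripper": -1}])

```text
time_s: 0.77
tool_pos: [0.3388, -0.5045, 0.3911]
eef_rot: [0.249, 0.662, -0.249, 0.662]
contact_force: [1.3, -0.6, -0.8]
finger_gap: 0.0
```

```bash
python3 - <<'E'
from h import *
to([.45,-.3,.39])
E
```

```text
t 0.77 tcp [ 0.3388 -0.5045  0.3911] F [ 1.3 -0.6 -0.8] gap 0.0
 dp [ 0.0011  0.2271 -0.0512] twist [-2.944e+01 -1.000e-02 -1.000e-02]
```

Request:
jog_arm(series=[{"dp": [0.0, 0.035, -0.008], "twist": [-7, 0, 0], "gripper": -1}, {"dp": [0, 0.07, -0.016], "twist": [-14, 0, 0], "gripper": -1}, {"dp": [0, 0.105, -0.024], "twist": [-21, 0, 0], "gripper": -1}, {"dp": [0, 0.14, -0.032], "twist": [-28, 0, 0], "gripper": -1}, {"dp": [0, 0.175, -0.04], "twist": [-29.4, 0, 0], "gripper": -1}, {"dp": [0, 0.21, -0.048], "twist": [-29.4, 0, 0], "gripper": -1}, {"dp": [0, 0.227, -0.051], "twist": [-29.4, 0, 0], "gripper": -1}, {"dp": [0, 0.227, -0.051], "twist": [-29.4, 0, 0], "gripper": -1}])

```text
time_s: 1.43
tool_pos: [0.4533, -0.2963, 0.3915]
eef_rot: [0.072, 0.703, -0.071, 0.704]
contact_force: [0.5, 0.3, 0.4]
finger_gap: -0.003
```

```bash
python3 - <<'E'
from h import *
to([.4485,.085,.37])
E
```

```text
t 1.43 tcp [ 0.4533 -0.2963  0.3915] F [0.5 0.3 0.4] gap -0.0
 dp [ 0.0221  0.3725 -0.0815] twist [ 0.19  0.05 -0.11]
```

Request:
jog_arm(series=[{"dp": [0, 0.04, -0.009], "twist": [0, 0, 0], "gripper": -1}, {"dp": [0, 0.08, -0.018], "twist": [0, 0, 0], "gripper": -1}, {"dp": [0, 0.12, -0.027], "twist": [0, 0, 0], "gripper": -1}, {"dp": [0, 0.16, -0.036], "twist": [0, 0, 0], "gripper": -1}, {"dp": [0, 0.2, -0.045], "twist": [0, 0, 0], "gripper": -1}, {"dp": [0, 0.24, -0.054], "twist": [0, 0, 0], "gripper": -1}, {"dp": [0, 0.28, -0.062], "twist": [0, 0, 0], "gripper": -1}, {"dp": [0, 0.32, -0.07], "twist": [0, 0, 0], "gripper": -1}])

```text
time_s: 2.1
tool_pos: [0.4488, 0.0264, 0.3912]
eef_rot: [0.075, 0.703, -0.076, 0.703]
contact_force: [1.3, -0.2, 1.0]
finger_gap: -0.001
```

```bash
python3 - <<'E'
from h import *
to([.4485,.085,.37]);m=camera_model("wrist");im=get_image("wrist");cv2.imwrite("pics/w1.png",im[:,:,::-1]);np.save("w1m.npy",m,allow_pickle=True)
E
```

```text
t 2.1 tcp [0.4488 0.0264 0.3912] F [ 1.3 -0.2  1. ] gap -0.0
 dp [ 0.0211  0.0572 -0.0127] twist [-0.45  0.02  0.06]
```

View pics/w1.png

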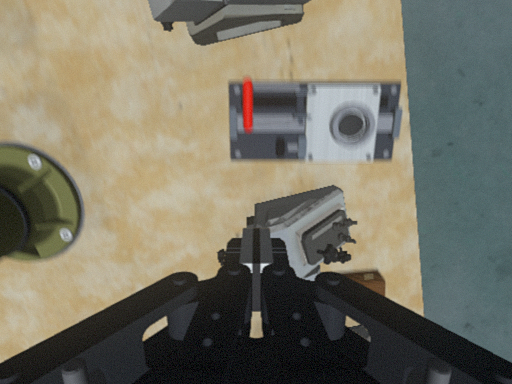

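The wrist view shows the rail aligned with the image, so the yaw is good. The bar is at (248,105), the carriage plate spans x 305-380 and the ring is at (352,124). I'll let the arm settle and measure from here.

Request:
jog_arm(series=[{"dp": [0, 0, 0], "twist": [0, 0, 0], "gripper": -1}, {"dp": [0, 0, 0], "twist": [0, 0, 0], "gripper": -1}, {"dp": [0, 0, 0], "twist": [0, 0, 0], "gripper": -1}])

```text
time_s: 2.4
tool_pos: [0.4493, 0.0233, 0.391]
eef_rot: [0.076, 0.703, -0.076, 0.703]
contact_force: [-0.2, -0.4, -0.9]
finger_gap: 0.001
```

```bash
python3 - <<'E'
from h import *
m=camera_model("wrist");im=get_image("wrist");cv2.imwrite("pics/w2.png",im[:,:,::-1])
k=redmask(im);k[200:]=0;p=np.argwhere(k)[:,::-1].astype(np.float32);r=cv2.minAreaRect(p);print(r,len(p))
b=onz(m,*p.mean(0),.103);print("bar",b)
c=cv2.boxPoints(r);print([onz(m,*q,.103).round(4) for q in c])
H=b+EX*.0768;print("hinge",H,"seat",H-EY*.066)
gray=cv2.cvtColor(im,7); q=np.argwhere((gray>150)&(im.max(2).astype(int)-im.min(2)<25))[:,::-1]; 
q=q[(q[:,0]>290)&(q[:,0]<390)&(q[:,1]>75)&(q[:,1]<170)];print("plate",[onz(m,*v,.054).round(3) for v in cv2.boxPoints(cv2.minAreaRect(q.astype(np.float32)))])
cv2.imwrite("pics/w2c.png",cv2.resize(im[70:175,215:415,::-1],(800,420),interpolation=2))
to(b-np.array([0,0,b[2]-.37]))
E
```

```text
((247.0, 106.0), (52.0, 10.0), 90.0) 518
bar [0.45098233 0.08687644 0.103     ]
[array([0.4513, 0.1199, 0.103 ]), array([0.4642, 0.1171, 0.103 ]), array([0.4494, 0.0509, 0.103 ]), array([0.4359, 0.0538, 0.103 ])]
hinge [0.52615934 0.07117115 0.103     ] seat [0.5126626 0.0065659 0.103    ]
plate [array([0.518, 0.098, 0.054]), array([0.657, 0.067, 0.054]), array([ 0.645, -0.052,  0.054]), array([ 0.496, -0.02 ,  0.054])]
t 2.45 tcp [0.4494 0.0232 0.391 ] F [ 0.7 -0.8 -0.7] gap -0.0
 dp [ 0.021   0.0625 -0.012 ] twist [-0.56 -0.04  0.01]
```

View pics/w2c.png

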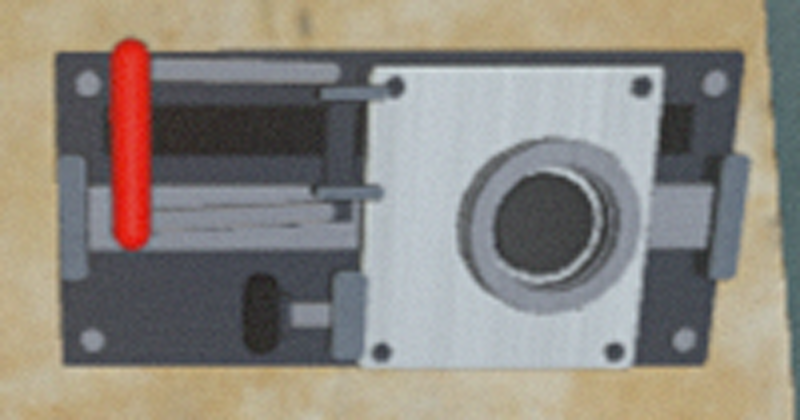

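The crop clearly shows the red bar at (131,145), the bumper disc at (262,313) with its front rim at x≈243, the ring at (548,225) and the free gap between the rods.

Request:
jog_arm(series=[{"dp": [0, 0.03, -0.006], "twist": [0, 0, 0], "gripper": -1}, {"dp": [0.02, 0.062, -0.012], "twist": [-0.5, 0, 0], "gripper": -1}, {"dp": [0.06, 0.062, -0.012], "twist": [-0.5, 0, 0], "gripper": -1}, {"dp": [0.1, 0.062, -0.012], "twist": [-0.5, 0, 0], "gripper": -1}, {"dp": [0.14, 0.062, -0.012], "twist": [-0.5, 0, 0], "gripper": -1}, {"dp": [0.18, 0.062, -0.012], "twist": [-0.5, 0, 0], "gripper": -1}, {"dp": [0.22, 0.062, -0.012], "twist": [-0.5, 0, 0], "gripper": -1}, {"dp": [0.245, 0.062, -0.012], "twist": [-0.5, 0, 0], "gripper": -1}])

```text
time_s: 3.12
tool_pos: [0.4486, 0.0863, 0.1423]
eef_rot: [0.073, 0.705, -0.073, 0.702]
contact_force: [-0.9, -1.0, 0.3]
finger_gap: 0.002
```

```bash
python3 - <<'E'
from h import *
im=cv2.imread("pics/w2.png")
# wrist model at w2: same commanded pose; use pose relation from saved obs
to([.4503,.0862,.118])
m=camera_model("wrist");im=get_image("wrist");cv2.imwrite("pics/w3.png",im[:,:,::-1]);k=redmask(im);p=np.argwhere(k)[:,::-1].astype(np.float32);print(cv2.boundingRect(p),p.mean(0),onz(m,*p.mean(0),.103),proj(m,np.array([.4503,.0862,.103])))
E
```

```text
t 3.12 tcp [0.4486 0.0863 0.1423] F [-0.9 -1.   0.3] gap 0.0
 dp [0.0242 0.0003 0.0018] twist [-0.04 -0.27  0.08]
(250, 163, 22, 65) [260.25314 195.7409 ] [0.45402279 0.09996382 0.103     ] (np.float64(258.8826486262241), np.float64(217.26308982280736))
```

Request:
jog_arm(series=[{"dp": [0.012, 0, 0.002], "twist": [0, 0, 0], "gripper": -1}, {"dp": [0.024, 0, 0.002], "twist": [0, 0, 0], "gripper": -1}, {"dp": [0.027, 0, 0.002], "twist": [0, 0, 0], "gripper": -1}, {"dp": [0.027, 0, 0.002], "twist": [0, 0, 0], "gripper": -1}])

```text
time_s: 3.5
tool_pos: [0.4533, 0.0876, 0.1197]
eef_rot: [0.072, 0.703, -0.072, 0.703]
contact_force: [-0.3, 0.1, 0.9]
finger_gap: 0.001
```

Request:
jog_arm(series=[{"dp": [0.003, 0, -0.002], "twist": [0, 0, 0], "gripper": -1}, {"dp": [0.006, 0, -0.002], "twist": [0, 0, 0], "gripper": -1}, {"dp": [0.009, 0, -0.002], "twist": [0, 0, 0], "gripper": -1}, {"dp": [0.012, 0, -0.003], "twist": [0, 0, 0], "gripper": -1}, {"dp": [0.015, 0, -0.005], "twist": [0, 0, 0], "gripper": -1}, {"dp": [0.018, 0, -0.006], "twist": [0, 0, 0], "gripper": -1}, {"dp": [0.018, 0, -0.006], "twist": [0, 0, 0], "gripper": -1}, {"dp": [0.018, 0, -0.006], "twist": [0, 0, 0], "gripper": -1}])

```text
time_s: 4.17
tool_pos: [0.4474, 0.0894, 0.1021]
eef_rot: [0.072, 0.703, -0.072, 0.704]
contact_force: [-1.0, -1.3, 7.5]
finger_gap: -0.004
```

```bash
python3 - <<'E'
from h import *
o=get_obs();print(o["tool_pos"],o["contact_force"],o["tau"].round(2))
E
```

```text
[0.44735717 0.08936654 0.10209941] [-1.0162598  -1.30391552  7.51744098] [ -0.26 -19.85  -1.5  -25.31  -0.11  -0.54  -0.  ]
```

Request:
jog_arm(series=[{"dp": [0.003, 0, -0.001], "twist": [0, 0, 0], "gripper": -1}, {"dp": [0.006, 0, -0.002], "twist": [0, 0, 0], "gripper": -1}, {"dp": [0.009, 0, -0.003], "twist": [0, 0, 0], "gripper": -1}, {"dp": [0.012, 0, -0.0045], "twist": [0, 0, 0], "gripper": -1}, {"dp": [0.015, 0, -0.0055], "twist": [0, 0, 0], "gripper": -1}, {"dp": [0.018, 0, -0.006], "twist": [0, 0, 0], "gripper": -1}, {"dp": [0.022, 0, -0.007], "twist": [0, 0, 0], "gripper": -1}, {"dp": [0.022, 0, -0.007], "twist": [0, 0, 0], "gripper": -1}])

```text
time_s: 4.83
tool_pos: [0.4388, 0.0907, 0.0782]
eef_rot: [0.072, 0.704, -0.072, 0.703]
contact_force: [0.0, 0.1, -0.7]
finger_gap: 0.002
```

```bash
python3 - <<'E'
from h import *
m,t=camera_model("side"),camera_model("top")
o=get_obs();print(o["tool_pos"],o["contact_force"])
S=get_image("side");k=redmask(S);z=np.zeros_like(k);z[175:225,230:275]=k[175:225,230:275];p=np.argwhere(z)[:,::-1];print(len(p),p.mean(0))
for X in([.451,.0868,.103],[.438,.0894,.058]):print(proj(m,np.array(X)))
cv2.imwrite("pics/s2.png",cv2.resize(S[150:250,200:330,::-1],(780,600),interpolation=2))
E
```

```text
[0.4387632  0.09067554 0.078199  ] [ 0.0038792   0.14306497 -0.6882506 ]
44 [241.75       202.31818182]
(np.float64(244.9894319580114), np.float64(191.8047376699875))
(np.float64(241.31879303923574), np.float64(202.75840691572859))
```

The pedal is locked: the bar reads (241.8,202.3), against a prediction of (241.3,202.8). The next step is to lift and move in front of the bumper.

Request:
jog_arm(series=[{"dp": [-0.03, 0, 0], "twist": [0, 0, 0], "gripper": -1}, {"dp": [-0.065, 0, 0], "twist": [0, 0, 0], "gripper": -1}, {"dp": [-0.075, -0.02, 0.01], "twist": [0, 0, 0], "gripper": -1}, {"dp": [-0.075, -0.05, 0.018], "twist": [0, 0, 0], "gripper": -1}, {"dp": [-0.075, -0.068, 0.018], "twist": [0, 0, 0], "gripper": -1}, {"dp": [-0.075, -0.068, 0.018], "twist": [0, 0, 0], "gripper": -1}, {"dp": [-0.075, -0.068, 0.018], "twist": [0, 0, 0], "gripper": -1}])

```text
time_s: 5.47
tool_pos: [0.4437, 0.0198, 0.1543]
eef_rot: [0.073, 0.703, -0.073, 0.703]
contact_force: [0.1, 0.3, -0.2]
finger_gap: -0.005
```

```bash
python3 - <<'E'
from h import *
to([.443,.020,.036])
m=camera_model("wrist");print(proj(m,np.array([.479,.0124,.046])),proj(m,np.array([.438,.0894,.058])))
im=get_image("wrist");k=redmask(im);p=np.argwhere(k)[:,::-1];print(p.mean(0),onz(m,*p.mean(0),.058))
cv2.imwrite("pics/w4.png",im[:,:,::-1])
E
```

```text
t 5.47 tcp [0.4437 0.0198 0.1543] F [ 0.1  0.3 -0.2] gap -0.0
 dp [ 1.183e-01  1.000e-04 -7.000e-04] twist [-0. -0. -0.]
(np.float64(298.75186686043116), np.float64(187.08889460944468)) (np.float64(229.43376298977358), np.float64(105.4276797325696))
[233.23264095 103.65697329] [0.44106248 0.0900588  0.058     ]
```

View pics/w4.png

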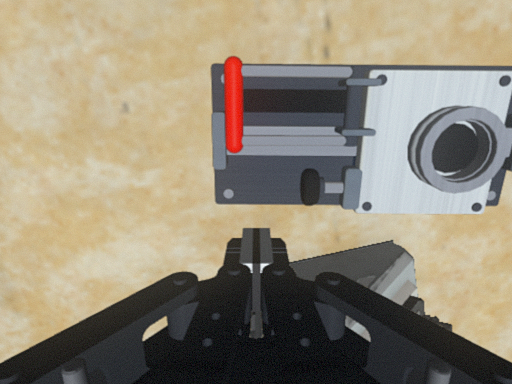

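The bumper disc is at (311,187) with its rim near x=301 and matches the expected lateral position. The locked bar is at (233,104). I'll descend in front of the bumper and feel forward.

Request:
jog_arm(series=[{"dp": [0.035, 0, -0.001], "twist": [0, 0, 0], "gripper": -1}, {"dp": [0.07, 0, -0.001], "twist": [0, 0, 0], "gripper": -1}, {"dp": [0.1, 0, 0], "twist": [0, 0, 0], "gripper": -1}, {"dp": [0.117, 0, 0], "twist": [0, 0, 0], "gripper": -1}, {"dp": [0.117, 0, 0], "twist": [0, 0, 0], "gripper": -1}, {"dp": [0.117, 0, 0], "twist": [0, 0, 0], "gripper": -1}, {"dp": [0.117, 0, 0.005], "twist": [0, 0, 0], "gripper": -1}, {"dp": [0.117, 0, 0.01], "twist": [0, 0, 0], "gripper": -1}])

```text
time_s: 6.18
tool_pos: [0.4554, 0.0187, 0.0389]
eef_rot: [0.071, 0.702, -0.072, 0.705]
contact_force: [0.3, -0.2, 0.1]
finger_gap: 0.0
```

Request:
jog_arm(series=[{"dp": [0, 0, 0.002], "twist": [0, 0, 0], "gripper": -1}, {"dp": [0, 0, 0.004], "twist": [0, 0, 0], "gripper": -1}, {"dp": [0, 0, 0.006], "twist": [0, 0, 0], "gripper": -1}, {"dp": [0, 0, 0.008], "twist": [0, 0, 0], "gripper": -1}, {"dp": [0, 0, 0.008], "twist": [0, 0, 0], "gripper": -1}])

```text
time_s: 6.6
tool_pos: [0.4619, 0.0168, 0.0375]
eef_rot: [0.072, 0.703, -0.072, 0.704]
contact_force: [0.5, -0.1, -0.9]
finger_gap: 0.001
```

Request:
jog_arm(series=[{"dp": [0, 0, 0.0015], "twist": [0, 0, 0], "gripper": -1}, {"dp": [0, 0, 0.003], "twist": [0, 0, 0], "gripper": -1}, {"dp": [0, 0, 0.004], "twist": [0, 0, 0], "gripper": -1}, {"dp": [0, 0, 0.004], "twist": [0, 0, 0], "gripper": -1}])

```text
time_s: 6.93
tool_pos: [0.4655, 0.0161, 0.0373]
eef_rot: [0.072, 0.703, -0.072, 0.703]
contact_force: [-0.3, -0.3, -0.4]
finger_gap: 0.0
```

Request:
jog_arm(series=[{"dp": [0, 0, 0.001], "twist": [0, 0, 0], "gripper": -1}, {"dp": [0, 0, 0.002], "twist": [0, 0, 0], "gripper": -1}, {"dp": [0, 0, 0.003], "twist": [0, 0, 0], "gripper": -1}, {"dp": [0, 0, 0.003], "twist": [0, 0, 0], "gripper": -1}])

```text
time_s: 7.27
tool_pos: [0.4683, 0.0155, 0.0373]
eef_rot: [0.072, 0.703, -0.072, 0.703]
contact_force: [-0.1, 0.5, 0.4]
finger_gap: -0.001
```

Request:
jog_arm(series=[{"dp": [0, 0, 0.001], "twist": [0, 0, 0], "gripper": -1}, {"dp": [0, 0, 0.002], "twist": [0, 0, 0], "gripper": -1}, {"dp": [0, 0, 0.003], "twist": [0, 0, 0], "gripper": -1}, {"dp": [0, 0, 0.003], "twist": [0, 0, 0], "gripper": -1}])

```text
time_s: 7.6
tool_pos: [0.4699, 0.0151, 0.0371]
eef_rot: [0.072, 0.705, -0.072, 0.702]
contact_force: [-5.9, 0.9, 4.6]
finger_gap: -0.001
```

Contact is reached, but with an upward component: the finger's widening part touches the top rim. I'll back off, raise the tip about 12 mm and try again.

Request:
jog_arm(series=[{"dp": [0, 0, -0.003], "twist": [0, 0, 0], "gripper": -1}, {"dp": [0, 0, -0.006], "twist": [0, 0, 0], "gripper": -1}, {"dp": [-0.006, 0, -0.006], "twist": [0, 0, 0], "gripper": -1}, {"dp": [-0.012, 0, -0.006], "twist": [0, 0, 0], "gripper": -1}, {"dp": [-0.012, 0, -0.004], "twist": [0, 0, 0], "gripper": -1}, {"dp": [-0.012, 0, -0.002], "twist": [0, 0, 0], "gripper": -1}, {"dp": [-0.012, 0, 0.0], "twist": [0, 0, 0], "gripper": -1}, {"dp": [-0.012, 0, 0.0], "twist": [0, 0, 0], "gripper": -1}])

```text
time_s: 8.27
tool_pos: [0.4712, 0.0149, 0.0496]
eef_rot: [0.072, 0.704, -0.072, 0.703]
contact_force: [-3.2, -0.8, 5.8]
finger_gap: -0.003
```

Request:
jog_arm(series=[{"dp": [0, 0, 0.001], "twist": [0, 0, 0], "gripper": -1}, {"dp": [0, 0, 0.002], "twist": [0, 0, 0], "gripper": -1}, {"dp": [0, 0, 0.002], "twist": [0, 0, 0], "gripper": -1}, {"dp": [0, 0, 0.002], "twist": [0, 0, 0], "gripper": -1}])

```text
time_s: 8.6
tool_pos: [0.472, 0.0147, 0.0494]
eef_rot: [0.072, 0.705, -0.072, 0.702]
contact_force: [-6.1, -0.2, 9.0]
finger_gap: 0.001
```

```bash
python3 - <<'E'
from h import *
o=get_obs();print(o["tool_pos"],o["contact_force"],o["wrist_torque"],Ro.from_quat(o["eef_rot"]).as_matrix().round(3))
im=get_image("wrist");cv2.imwrite("pics/w5.png",im[:,:,::-1])
o=get_obs();print(o["contact_force"],o["wrist_torque"])
s=get_image("side")
cv2.imwrite("pics/w5c.png",np.hstack([im[20:320,170:490,::-1],cv2.resize(s[170:250,215:315,::-1],(400,300),interpolation=2)]))
E
```

```text
[0.47197488 0.01469136 0.04943502] [-6.10111366 -0.17693025  9.02883018] [ 0.08359679  1.16236298 -0.01737066] [[-0.003  0.202  0.979]
 [-0.     0.979 -0.202]
 [-1.    -0.001 -0.003]]
[-5.38671682  0.58979016  8.54039337] [ 0.08357679  1.20919972 -0.01297181]
```

View pics/w5c.png

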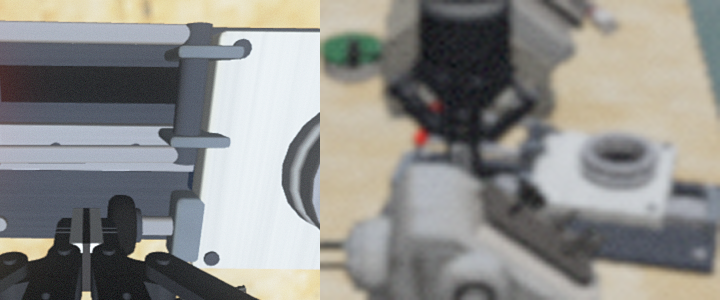

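The finger is touching the bumper cleanly with nothing else in contact. I suspect rubber friction causes the vertical force, so I'll test with a small upward shift.

Request:
jog_arm(series=[{"dp": [-0.001, 0, 0], "twist": [0, 0, 0], "gripper": -1}, {"dp": [-0.001, 0, 0], "twist": [0, 0, 0], "gripper": -1}])

```text
time_s: 8.87
tool_pos: [0.4717, 0.0147, 0.0498]
eef_rot: [0.072, 0.705, -0.072, 0.702]
contact_force: [-4.6, 1.5, 3.4]
finger_gap: -0.002
```

Request:
jog_arm(series=[{"dp": [-0.001, 0, 0], "twist": [0, 0, 0], "gripper": -1}, {"dp": [-0.001, 0, 0], "twist": [0, 0, 0], "gripper": -1}, {"dp": [-0.001, 0, 0], "twist": [0, 0, 0], "gripper": -1}])

```text
time_s: 9.12
tool_pos: [0.472, 0.0146, 0.0506]
eef_rot: [0.072, 0.704, -0.072, 0.703]
contact_force: [-4.4, 1.0, -0.7]
finger_gap: -0.001
```

Request:
jog_arm(series=[{"dp": [-0.0003, 0, 0.0005], "twist": [0, 0, 0], "gripper": -1}, {"dp": [-0.0006, 0, 0.001], "twist": [0, 0, 0], "gripper": -1}, {"dp": [-0.0006, 0, 0.001], "twist": [0, 0, 0], "gripper": -1}])

```text
time_s: 9.37
tool_pos: [0.4725, 0.0144, 0.0511]
eef_rot: [0.072, 0.705, -0.072, 0.702]
contact_force: [-6.2, 0.9, -1.3]
finger_gap: 0.0
```

Request:
jog_arm(series=[{"dp": [0, 0, 0.0008], "twist": [0, 0, 0], "gripper": -1}, {"dp": [-0.0003, 0, 0.0016], "twist": [0, 0, 0], "gripper": -1}, {"dp": [-0.0006, 0, 0.0024], "twist": [0, 0, 0], "gripper": -1}, {"dp": [-0.0006, 0, 0.0024], "twist": [0, 0, 0], "gripper": -1}])

```text
time_s: 9.7
tool_pos: [0.4733, 0.0142, 0.0511]
eef_rot: [0.072, 0.706, -0.072, 0.701]
contact_force: [-8.5, 2.9, -0.2]
finger_gap: 0.001
```

Request:
jog_arm(series=[{"dp": [0, 0, 0.0008], "twist": [0, 0, 0], "gripper": -1}, {"dp": [-0.0003, 0, 0.0016], "twist": [0, 0, 0], "gripper": -1}, {"dp": [-0.0005, 0, 0.0022], "twist": [0, 0, 0], "gripper": -1}, {"dp": [-0.0005, 0, 0.0022], "twist": [0, 0, 0], "gripper": -1}])

```text
time_s: 10.03
tool_pos: [0.4741, 0.014, 0.0511]
eef_rot: [0.072, 0.707, -0.072, 0.7]
contact_force: [-11.0, 2.8, 0.1]
finger_gap: -0.003
```

Request:
jog_arm(series=[{"dp": [-0.0001, 0, 0.0006], "twist": [0, 0, 0], "gripper": -1}, {"dp": [-0.0001, 0, 0.0006], "twist": [0, 0, 0], "gripper": -1}, {"dp": [-0.0001, 0, 0.0006], "twist": [0, 0, 0], "gripper": -1}, {"dp": [-0.0001, 0, 0.0006], "twist": [0, 0, 0], "gripper": -1}, {"dp": [-0.0001, 0, 0.0006], "twist": [0, 0, 0], "gripper": -1}, {"dp": [-0.0001, 0, 0.0006], "twist": [0, 0, 0], "gripper": -1}])

```text
time_s: 10.53
tool_pos: [0.4743, 0.014, 0.0511]
eef_rot: [0.071, 0.707, -0.072, 0.7]
contact_force: [-11.5, 2.9, 0.7]
finger_gap: -0.003
```

Axial force is about 11.9 N. I'll hold it there.

Request:
jog_arm(series=[{"dp": [0, 0, 0.0002], "twist": [0, 0, 0], "gripper": -1}, {"dp": [0, 0, 0.0002], "twist": [0, 0, 0], "gripper": -1}, {"dp": [0, 0, 0.0002], "twist": [0, 0, 0], "gripper": -1}, {"dp": [0, 0, 0.0002], "twist": [0, 0, 0], "gripper": -1}, {"dp": [0, 0, 0.0002], "twist": [0, 0, 0], "gripper": -1}, {"dp": [0, 0, 0.0002], "twist": [0, 0, 0], "gripper": -1}, {"dp": [0, 0, 0.0002], "twist": [0, 0, 0], "gripper": -1}, {"dp": [0, 0, 0.0002], "twist": [0, 0, 0], "gripper": -1}])

```text
time_s: 11.2
tool_pos: [0.4744, 0.014, 0.0511]
eef_rot: [0.071, 0.707, -0.072, 0.7]
contact_force: [-12.8, 2.2, 0.0]
finger_gap: 0.003
```

Request:
jog_arm(series=[{"dp": [0, 0, 0], "twist": [0, 0, 0], "gripper": -1}, {"dp": [0, 0, 0], "twist": [0, 0, 0], "gripper": -1}, {"dp": [0, 0, 0], "twist": [0, 0, 0], "gripper": -1}, {"dp": [0, 0, 0], "twist": [0, 0, 0], "gripper": -1}, {"dp": [0, 0, 0], "twist": [0, 0, 0], "gripper": -1}, {"dp": [0, 0, 0], "twist": [0, 0, 0], "gripper": -1}, {"dp": [0, 0, 0], "twist": [0, 0, 0], "gripper": -1}, {"dp": [0, 0, 0], "twist": [0, 0, 0], "gripper": -1}])

```text
time_s: 11.87
tool_pos: [0.4744, 0.014, 0.0511]
eef_rot: [0.071, 0.707, -0.072, 0.7]
contact_force: [-11.8, 3.1, 0.8]
finger_gap: -0.002
```

The carriage held about 12 N for over 1.5 s with the tool position unchanged. I'll retreat and then go over the bar.

Request:
jog_arm(series=[{"dp": [0, 0, -0.008], "twist": [0, 0, 0], "gripper": -1}, {"dp": [0, 0, -0.02], "twist": [0, 0, 0], "gripper": -1}, {"dp": [-0.02, 0, -0.028], "twist": [0, 0, 0], "gripper": -1}, {"dp": [-0.06, 0, -0.028], "twist": [0, 0, 0], "gripper": -1}, {"dp": [-0.1, 0, -0.028], "twist": [0, 0, 0], "gripper": -1}, {"dp": [-0.12, 0, -0.028], "twist": [0, 0, 0], "gripper": -0.1}, {"dp": [-0.12, 0, -0.028], "twist": [0, 0, 0], "gripper": -0.1}, {"dp": [-0.12, 0, -0.028], "twist": [0, 0, 0], "gripper": -0.1}])

```text
time_s: 12.53
tool_pos: [0.4544, 0.0183, 0.175]
eef_rot: [0.072, 0.701, -0.072, 0.706]
contact_force: [0.1, 0.1, -0.5]
finger_gap: 0.413
```

```bash
python3 - <<'E'
from h import *
m=camera_model("wrist");im=get_image("wrist");cv2.imwrite("pics/w6.png",im[:,:,::-1])
k=redmask(im);p=np.argwhere(k)[:,::-1].astype(np.float32);r=cv2.minAreaRect(p);print(cv2.boundingRect(p),len(p))
b=onz(m,*(np.array(r[0])),.060);print("bar",b)
to([b[0],b[1],.15])
E
```

```text
(212, 61, 18, 89) 1432
bar [0.44075782 0.08936343 0.06      ]
t 12.58 tcp [0.453  0.0184 0.1735] F [ 0.1  0.4 -0.2] gap 0.45
 dp [ 0.0234  0.067  -0.0264] twist [0.13 0.17 0.03]
```

Request:
jog_arm(series=[{"dp": [0, 0.035, -0.013], "twist": [0, 0, 0], "gripper": -0.1}, {"dp": [0.01, 0.067, -0.0262], "twist": [0, 0, 0], "gripper": -0.1}, {"dp": [0.02, 0.067, -0.0262], "twist": [0, 0, 0], "gripper": -0.1}, {"dp": [0.05, 0.067, -0.0262], "twist": [0, 0, 0], "gripper": -0.1}, {"dp": [0.06, 0.067, -0.0262], "twist": [0, 0, 0], "gripper": -0.1}, {"dp": [0.06, 0.067, -0.0262], "twist": [0, 0, 0], "gripper": -0.1}, {"dp": [0.06, 0.067, -0.0262], "twist": [0, 0, 0], "gripper": -0.1}])

```text
time_s: 13.17
tool_pos: [0.4391, 0.0895, 0.1122]
eef_rot: [0.072, 0.704, -0.072, 0.702]
contact_force: [0.2, -0.2, 0.9]
finger_gap: 0.454
```

```bash
python3 - <<'E'
from h import *
m=camera_model("wrist");im=get_image("wrist");cv2.imwrite("pics/w7.png",im[:,:,::-1])
k=redmask(im);p=np.argwhere(k)[:,::-1].astype(np.float32);x,y,w,h=cv2.boundingRect(p);print(x,y,w,h)
b=onz(m,x+w/2,y+h/2,.060);print(b,proj(m,np.array([.4408,.0894,.06])),onz(m,x+w/2,y,.06))
to([.4408,.0894,.041])
E
```

```text
250 161 21 99
[0.4419906  0.08891343 0.06      ] (np.float64(258.6142251162898), np.float64(210.1688167806312)) [0.4486998  0.12194763 0.06      ]
t 13.22 tcp [0.4401 0.0896 0.1132] F [-0.2  0.4  0.6] gap 0.45
 dp [ 0.0722 -0.      0.0008] twist [ 0.12 -0.03 -0.03]
```

View pics/w7.png

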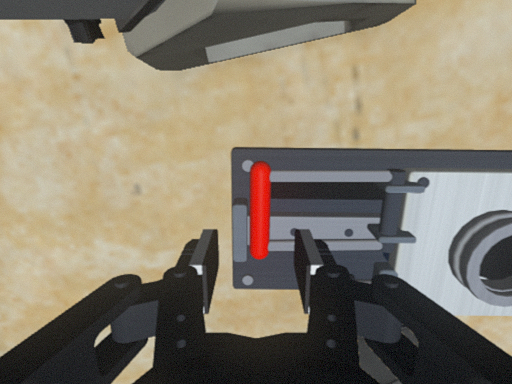

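The bar at column 260 sits between the open pads (215 to 300). I'll descend with the bar between them.

Request:
jog_arm(series=[{"dp": [0.03, 0, 0.001], "twist": [0, 0, 0], "gripper": -0.1}, {"dp": [0.06, 0, 0.001], "twist": [0, 0, 0], "gripper": -0.1}, {"dp": [0.071, 0, 0.0015], "twist": [0, 0, 0], "gripper": -0.1}, {"dp": [0.071, 0, 0.0015], "twist": [0, 0, 0], "gripper": -0.1}, {"dp": [0.071, 0, 0.0015], "twist": [0, 0, 0], "gripper": -0.1}])

```text
time_s: 13.63
tool_pos: [0.4418, 0.0896, 0.0428]
eef_rot: [0.072, 0.703, -0.072, 0.703]
contact_force: [0.7, 0.1, 0.7]
finger_gap: 0.453
```

```bash
python3 - <<'E'
from h import *
to([.4415,.0894,.041])
E
```

```text
t 13.63 tcp [0.4418 0.0896 0.0428] F [0.7 0.1 0.7] gap 0.45
 dp [ 0.0018 -0.0002 -0.0003] twist [ 0.14 -0.   -0.03]
```

Request:
jog_arm(series=[{"dp": [0, 0, 0], "twist": [0, 0, 0], "gripper": -1}, {"dp": [0, 0, 0], "twist": [0, 0, 0], "gripper": -1}, {"dp": [0, 0, 0], "twist": [0, 0, 0], "gripper": -1}, {"dp": [0, 0, 0], "twist": [0, 0, 0], "gripper": -1}, {"dp": [0, 0, 0], "twist": [0, 0, 0], "gripper": -1}, {"dp": [0, 0, 0], "twist": [0, 0, 0], "gripper": -1}], squeeze=30)

```text
time_s: 14.13
tool_pos: [0.4416, 0.0897, 0.0426]
eef_rot: [0.072, 0.703, -0.072, 0.704]
contact_force: [-3.3, 2.1, 3.9]
finger_gap: 0.151
```

Request:
jog_arm(series=[{"dp": [-0.0035, 0, 0], "twist": [0, 0, 0], "gripper": -1}, {"dp": [-0.007, 0, 0.0003], "twist": [0, 0, 0], "gripper": -1}, {"dp": [-0.0105, 0, 0.0008], "twist": [0, 0, 0], "gripper": -1}, {"dp": [-0.014, 0, 0.0014], "twist": [0, 0, 0], "gripper": -1}, {"dp": [-0.014, 0, 0.0014], "twist": [0, 0, 0], "gripper": -1}])

```text
time_s: 14.55
tool_pos: [0.4422, 0.0895, 0.0561]
eef_rot: [0.072, 0.704, -0.072, 0.703]
contact_force: [0.6, 3.6, -8.2]
finger_gap: 0.147
```

Request:
jog_arm(series=[{"dp": [-0.0035, 0, 0.0008], "twist": [0, 0, 0], "gripper": -1}, {"dp": [-0.0065, 0, 0.0015], "twist": [0, 0, 0], "gripper": -1}, {"dp": [-0.0095, 0, 0.0023], "twist": [0, 0, 0], "gripper": -1}, {"dp": [-0.0125, 0, 0.0032], "twist": [0, 0, 0], "gripper": -1}, {"dp": [-0.0175, 0, 0.005], "twist": [0, 0, 0], "gripper": -1}, {"dp": [-0.023, 0, 0.0075], "twist": [0, 0, 0], "gripper": -1}, {"dp": [-0.0265, 0, 0.0092], "twist": [0, 0, 0], "gripper": -1}, {"dp": [-0.0265, 0, 0.0092], "twist": [0, 0, 0], "gripper": -1}])

```text
time_s: 15.22
tool_pos: [0.4538, 0.087, 0.0844]
eef_rot: [0.072, 0.702, -0.072, 0.705]
contact_force: [0.5, 3.3, 3.7]
finger_gap: 0.149
```

```bash
python3 - <<'E'
from h import *
to([.4503,.0876,.084])
m=camera_model("wrist");im=get_image("wrist");k=redmask(im);p=np.argwhere(k)[:,::-1].astype(np.float32);print(cv2.boundingRect(p));x,y,w,h=cv2.boundingRect(p);print(onz(m,x+w/2,y,.1),m["t"])
cv2.imwrite("pics/w8.png",im[:,:,::-1])
E
```

```text
t 15.22 tcp [0.4538 0.087  0.0844] F [0.5 3.3 3.7] gap 0.15
 dp [ 0.0004 -0.0001 -0.0035] twist [ 0.1   0.21 -0.01]
(242, 193, 31, 136)
[0.46121514 0.11958004 0.1       ] [-0.42675938  0.17648877  0.28579026]
```

Past centre: the pedal now pushes the tool up at 3.7 N. I'll open and retreat upward.

Request:
jog_arm(series=[{"dp": [0, 0, 0], "twist": [0, 0, 0], "gripper": -0.2}, {"dp": [0, 0, 0], "twist": [0, 0, 0], "gripper": -0.1}, {"dp": [0, 0, 0], "twist": [0, 0, 0], "gripper": -0.1}, {"dp": [0, 0, 0], "twist": [0, 0, 0], "gripper": -0.1}, {"dp": [0, 0, 0], "twist": [0, 0, 0], "gripper": -0.1}])

```text
time_s: 15.68
tool_pos: [0.4513, 0.0869, 0.0822]
eef_rot: [0.072, 0.704, -0.072, 0.703]
contact_force: [-0.8, 0.5, -0.5]
finger_gap: 0.452
```

Request:
jog_arm(series=[{"dp": [-0.02, 0, 0], "twist": [0, 0, 0], "gripper": -0.1}, {"dp": [-0.06, 0, 0], "twist": [0, 0, 0], "gripper": -0.1}, {"dp": [-0.1, 0, 0], "twist": [0, 0, 0], "gripper": -0.1}, {"dp": [-0.14, 0, 0], "twist": [0, 0, 0], "gripper": -0.1}, {"dp": [-0.18, 0, 0], "twist": [0, 0, 0], "gripper": -1}, {"dp": [-0.22, 0, 0], "twist": [0, 0, 0], "gripper": -1}, {"dp": [-0.26, 0, 0], "twist": [0, 0, 0], "gripper": -1}, {"dp": [-0.3, 0, 0], "twist": [0, 0, 0], "gripper": -1}])

```text
time_s: 16.35
tool_pos: [0.4511, 0.0872, 0.3845]
eef_rot: [0.071, 0.703, -0.072, 0.704]
contact_force: [1.3, -0.4, -1.1]
finger_gap: 0.006
```

```bash
python3 - <<'E'
from h import *
to([.4494,.0232,.391])
E
```

```text
t 16.35 tcp [0.4511 0.0872 0.3845] F [ 1.3 -0.4 -1.1] gap 0.01
 dp [-0.0064 -0.0631  0.0113] twist [0.13 0.04 0.07]
```

I'll go back to the pose of the earlier wrist picture for a direct comparison.

Request:
jog_arm(series=[{"dp": [-0.0064, -0.032, 0.006], "twist": [0.7, 0, 0], "gripper": -1}, {"dp": [-0.0064, -0.0631, 0.0113], "twist": [0.7, 0, 0], "gripper": -1}, {"dp": [-0.0064, -0.0631, 0.0113], "twist": [0.7, 0, 0], "gripper": -1}, {"dp": [-0.0064, -0.0631, 0.0113], "twist": [0.7, 0, 0], "gripper": -1}, {"dp": [-0.0064, -0.0631, 0.0113], "twist": [0.7, 0, 0], "gripper": -1}, {"dp": [-0.0064, -0.0631, 0.0113], "twist": [0.7, 0, 0], "gripper": -1}])

```text
time_s: 16.85
tool_pos: [0.4498, 0.0244, 0.3887]
eef_rot: [0.075, 0.703, -0.075, 0.703]
contact_force: [-0.1, 0.7, 0.3]
finger_gap: 0.002
```

```bash
python3 - <<'E'
from h import *
to([.4494,.0232,.391])
im=get_image("wrist");cv2.imwrite("pics/w9.png",im[:,:,::-1]);A=cv2.imread("pics/w2.png");B=im[:,:,::-1]
g=lambda I:cv2.cvtColor(np.ascontiguousarray(I),cv2.COLOR_BGR2GRAY).astype(np.float32)
ga,gb=g(A),g(B)
def sh(n,x0,x1,y0,y1):
    a,b=ga[y0:y1,x0:x1],gb[y0:y1,x0:x1]; print(n,cv2.phaseCorrelate(a,b,cv2.createHanningWindow(a.shape[::-1],cv2.CV_32F)))
sh("ring",322,382,95,155);sh("carr",295,385,80,168);sh("gauge",255,345,185,225);sh("plateL",222,245,78,170)
for I in(A,B):
    k=redmask(I[:,:,::-1]);k[200:]=0;p=np.argwhere(k)[:,::-1];print("bar",p.mean(0),len(p))
    w=((I.max(2).astype(int)-I.min(2)<30)&(I.min(2)>165))
    r=np.argwhere(w[85:165,290:390])[:,::-1];print("white",r.mean(0)+[290,85])
m,t=camera_model("side"),camera_model("top")
for n,c,bx in(("side",m,(230,275,175,225)),("top",t,(225,265,185,212))):
    S=get_image(n);cv2.imwrite(f"pics/{n}9.png",S[:,:,::-1]);k=redmask(S);z=np.zeros_like(k);x0,x1,y0,y1=bx;z[y0:y1,x0:x1]=k[y0:y1,x0:x1];p=np.argwhere(z)[:,::-1];print(n,len(p),p.mean(0))
A,B=g(cv2.imread("pics/side0.png")),g(cv2.imread("pics/side9.png"))
h=lambda a,b:cv2.phaseCorrelate(a,b,cv2.createHanningWindow(a.shape[::-1],cv2.CV_32F))
print("side ring",h(A[195:235,270:310],B[195:235,270:310]))
A,B=g(cv2.imread("pics/top0.png")),g(cv2.imread("pics/top9.png"))
print("top ring",h(A[140:185,240:285],B[140:185,240:285]))
cv2.imwrite("pics/w9c.png",cv2.resize(im[70:175,215:415,::-1],(800,420),interpolation=2))
E
```

```text
t 16.85 tcp [0.4498 0.0244 0.3887] F [-0.1  0.7  0.3] gap 0.0
 dp [-0.0023 -0.0013 -0.0001] twist [-0.45 -0.04  0.  ]
ring ((3.114534947172647, 0.9875701613369046), 0.7645982407033444)
carr ((3.5064704325729394, 0.8585072953462003), 0.6007589765242588)
gauge ((0.01402871528867422, 1.278783491565214), 1.1411542887157864)
plateL ((-0.11367570636098812, 0.9274299088766327), 0.8947575839443339)
bar [247.35521236 105.39189189] 518
white [337.02822229 122.64562118]
bar [250.42718447 106.52038835] 515
white [340.02796804 124.15981735]
side 44 [245.54545455 192.25      ]
top 65 [242.83076923 196.30769231]
side ring ((1.253130807492088, 0.04054778037093598), 0.9700111079216004)
top ring ((-7.790329207948762, -10.074528762568264), -0.1333606861255787)
```

View pics/w9c.png

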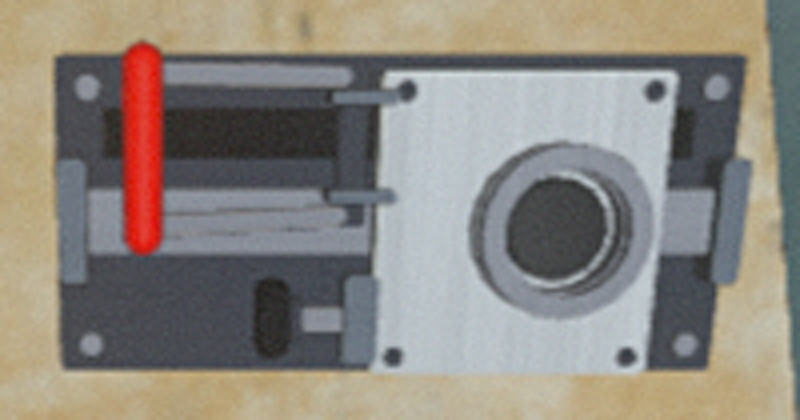

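The pedal is up again, but the carriage has shifted about 3 px (roughly 4 mm) away from the robot while the base plate has not moved. It is free now, so I'll pinch the bar lightly and draw it back. First I need the exact offset.

```bash
python3 - <<'E'
from h import *
m=camera_model("wrist");B=get_image("wrist")
k=redmask(B);k[200:]=0;p=np.argwhere(k)[:,::-1];b=onz(m,*p.mean(0),.103);print("bar",b,p.mean(0))
d=b-np.array([.45098,.08688,.103]);print("shift",d@EX,d@EY)
to([b[0],b[1],.15])
E
```

```text
bar [0.45511647 0.08623966 0.103     ] [250.14656772 106.06307978]
shift 0.004180002519035855 0.00021907898677469951
t 17.05 tcp [0.4499 0.0241 0.3889] F [-0.3  0.4 -0.2] gap 0.0
 dp [ 0.2389  0.0619 -0.0081] twist [-0.46 -0.01  0.01]
```

Request:
jog_arm(series=[{"dp": [0, 0.03, -0.004], "twist": [-0.46, 0, 0], "gripper": -0.1}, {"dp": [0.02, 0.062, -0.008], "twist": [-0.46, 0, 0], "gripper": -0.1}, {"dp": [0.06, 0.062, -0.008], "twist": [-0.46, 0, 0], "gripper": -0.1}, {"dp": [0.1, 0.062, -0.008], "twist": [-0.46, 0, 0], "gripper": -0.1}, {"dp": [0.14, 0.062, -0.008], "twist": [-0.46, 0, 0], "gripper": -0.1}, {"dp": [0.18, 0.062, -0.008], "twist": [-0.46, 0, 0], "gripper": -0.1}, {"dp": [0.21, 0.062, -0.008], "twist": [-0.46, 0, 0], "gripper": -0.1}, {"dp": [0.23, 0.062, -0.008], "twist": [-0.46, 0, 0], "gripper": -0.1}])

```text
time_s: 17.72
tool_pos: [0.4533, 0.0856, 0.1557]
eef_rot: [0.073, 0.705, -0.073, 0.702]
contact_force: [-0.6, 0.6, 0.1]
finger_gap: 0.453
```

Request:
jog_arm(series=[{"dp": [0, 0, 0], "twist": [0, 0, 0], "gripper": -0.1}, {"dp": [0, 0, 0], "twist": [0, 0, 0], "gripper": -0.1}, {"dp": [0, 0, 0], "twist": [0, 0, 0], "gripper": -0.1}])

```text
time_s: 17.97
tool_pos: [0.4565, 0.086, 0.1605]
eef_rot: [0.073, 0.703, -0.073, 0.704]
contact_force: [0.1, -0.6, -0.7]
finger_gap: 0.451
```

```bash
python3 - <<'E'
from h import *
to([.4548,.0864,.086])
m=camera_model("wrist");im=get_image("wrist");k=redmask(im);p=np.argwhere(k)[:,::-1].astype(np.float32);x,y,w,h=cv2.boundingRect(p);print(x,y,w,h,onz(m,x+w/2,y+h/2,.103),onz(m,x+w/2,y,.103))
E
```

```text
t 17.97 tcp [0.4565 0.086  0.1605] F [ 0.1 -0.6 -0.7] gap 0.45
 dp [ 0.0745  0.     -0.0019] twist [-0.07  0.12 -0.04]
245 160 20 96 [0.45598751 0.08595946 0.103     ] [0.46293251 0.11869422 0.103     ]
```

Request:
jog_arm(series=[{"dp": [0.025, 0, -0.001], "twist": [0, 0, 0], "gripper": -0.1}, {"dp": [0.055, 0, -0.001], "twist": [0, 0, 0], "gripper": -0.1}, {"dp": [0.073, 0, -0.001], "twist": [0, 0, 0], "gripper": -0.1}, {"dp": [0.073, 0, -0.001], "twist": [0, 0, 0], "gripper": -0.1}, {"dp": [0.073, 0, -0.001], "twist": [0, 0, 0], "gripper": -1}, {"dp": [0.073, 0, -0.001], "twist": [0, 0, 0], "gripper": -1}, {"dp": [0.073, 0, -0.001], "twist": [0, 0, 0], "gripper": -1}, {"dp": [0.073, 0, -0.001], "twist": [0, 0, 0], "gripper": -1}], squeeze=20)

```text
time_s: 18.68
tool_pos: [0.4559, 0.086, 0.0877]
eef_rot: [0.073, 0.702, -0.073, 0.704]
contact_force: [0.0, 1.3, 1.6]
finger_gap: 0.151
```

Request:
jog_arm(series=[{"dp": [0, 0, 0], "twist": [0, 0, 0], "gripper": -1}, {"dp": [0, 0, 0], "twist": [0, 0, 0], "gripper": -1}])

```text
time_s: 18.85
tool_pos: [0.4556, 0.0861, 0.0871]
eef_rot: [0.073, 0.702, -0.073, 0.704]
contact_force: [0.3, 0.6, 2.2]
finger_gap: 0.153
```

Request:
jog_arm(series=[{"dp": [0, 0, -0.0015], "twist": [0, 0, 0], "gripper": -1}, {"dp": [0, 0, -0.003], "twist": [0, 0, 0], "gripper": -1}, {"dp": [0, 0, -0.0043], "twist": [0, 0, 0], "gripper": -1}, {"dp": [0, 0, -0.0043], "twist": [0, 0, 0], "gripper": -1}, {"dp": [0, 0, -0.0043], "twist": [0, 0, 0], "gripper": -1}, {"dp": [0, 0, -0.0043], "twist": [0, 0, 0], "gripper": -1}])

```text
time_s: 19.35
tool_pos: [0.4504, 0.0871, 0.0862]
eef_rot: [0.073, 0.703, -0.073, 0.703]
contact_force: [1.0, 3.0, 4.7]
finger_gap: 0.151
```

Request:
jog_arm(series=[{"dp": [-0.001, 0, 0.0008], "twist": [0, 0, 0], "gripper": -1}, {"dp": [-0.001, 0, 0.0008], "twist": [0, 0, 0], "gripper": -1}, {"dp": [-0.001, 0, 0.0008], "twist": [0, 0, 0], "gripper": -1}, {"dp": [-0.001, 0, 0.0008], "twist": [0, 0, 0], "gripper": -0.3}, {"dp": [-0.001, 0, 0.0008], "twist": [0, 0, 0], "gripper": -0.1}, {"dp": [-0.001, 0, 0.0008], "twist": [0, 0, 0], "gripper": -0.1}, {"dp": [-0.001, 0, 0.0008], "twist": [0, 0, 0], "gripper": -0.1}, {"dp": [-0.001, 0, 0.0008], "twist": [0, 0, 0], "gripper": -0.1}])

```text
time_s: 20.02
tool_pos: [0.4507, 0.0858, 0.0866]
eef_rot: [0.073, 0.704, -0.074, 0.703]
contact_force: [0.8, -0.4, 1.2]
finger_gap: 0.45
```

Request:
jog_arm(series=[{"dp": [-0.02, 0, 0], "twist": [0, 0, 0], "gripper": -0.1}, {"dp": [-0.06, 0, 0], "twist": [0, 0, 0], "gripper": -0.1}, {"dp": [-0.1, 0, 0], "twist": [0, 0, 0], "gripper": -0.1}, {"dp": [-0.14, 0, 0], "twist": [0, 0, 0], "gripper": -0.1}, {"dp": [-0.18, 0, 0], "twist": [0, 0, 0], "gripper": -1}, {"dp": [-0.22, 0, 0], "twist": [0, 0, 0], "gripper": -1}, {"dp": [-0.26, 0, 0], "twist": [0, 0, 0], "gripper": -1}, {"dp": [-0.302, 0, 0], "twist": [0, 0, 0], "gripper": -1}])

```text
time_s: 20.68
tool_pos: [0.4503, 0.0862, 0.3904]
eef_rot: [0.073, 0.703, -0.074, 0.703]
contact_force: [1.0, 1.0, 0.1]
finger_gap: 0.003
```

```bash
python3 - <<'E'
from h import *
to([.4494,.0232,.391])
E
```

```text
t 20.68 tcp [0.4503 0.0862 0.3904] F [1.  1.  0.1] gap 0.0
 dp [-0.0005 -0.0619  0.0121] twist [-0.12  0.01  0.08]
```

Request:
jog_arm(series=[{"dp": [0, -0.031, 0.006], "twist": [0.4, 0, 0], "gripper": -1}, {"dp": [0, -0.062, 0.012], "twist": [0.4, 0, 0], "gripper": -1}, {"dp": [0, -0.062, 0.012], "twist": [0.4, 0, 0], "gripper": -1}, {"dp": [0, -0.062, 0.012], "twist": [0.4, 0, 0], "gripper": -1}, {"dp": [0, -0.062, 0.012], "twist": [0.4, 0, 0], "gripper": -1}, {"dp": [0, -0.062, 0.012], "twist": [0.4, 0, 0], "gripper": -1}, {"dp": [0, -0.062, 0.012], "twist": [0.4, 0, 0], "gripper": -1}, {"dp": [0, -0.062, 0.012], "twist": [0.4, 0, 0], "gripper": -1}])

```text
time_s: 21.35
tool_pos: [0.4499, 0.0242, 0.3886]
eef_rot: [0.075, 0.703, -0.075, 0.703]
contact_force: [-0.0, 0.6, 0.8]
finger_gap: 0.002
```

```bash
python3 - <<'E'
from h import *
to([.4494,.0232,.391])
m=camera_model("wrist");im=get_image("wrist");cv2.imwrite("pics/w10.png",im[:,:,::-1]);A=cv2.imread("pics/w2.png");B=im[:,:,::-1]
g=lambda I:cv2.cvtColor(np.ascontiguousarray(I),cv2.COLOR_BGR2GRAY).astype(np.float32)
ga,gb=g(A),g(B)
def sh(n,x0,x1,y0,y1):
    a,b=ga[y0:y1,x0:x1],gb[y0:y1,x0:x1]; print(n,cv2.phaseCorrelate(a,b,cv2.createHanningWindow(a.shape[::-1],cv2.CV_32F)))
sh("ring",322,382,95,155);sh("carr",295,385,80,168);sh("gauge",255,345,185,225);sh("plateL",222,245,78,170)
k=redmask(im);k[200:]=0;p=np.argwhere(k)[:,::-1];b=onz(m,*p.mean(0),.103);print("bar",b,p.mean(0),"shift",(b-np.array([.45098,.08688,.103]))@EX)
S=get_image("side");cv2.imwrite("pics/s10.png",S[:,:,::-1]);k=redmask(S)[175:225,230:275];p=np.argwhere(k)[:,::-1];print("side bar",p.mean(0)+[230,175])
A,B=g(cv2.imread("pics/side0.png")),g(cv2.imread("pics/s10.png"))
h=lambda a,b:cv2.phaseCorrelate(a,b,cv2.createHanningWindow(a.shape[::-1],cv2.CV_32F))
print("side ring",h(A[195:235,270:310],B[195:235,270:310]),"tin",h(A[170:200,205:240],B[170:200,205:240]))
E
```

```text
t 21.35 tcp [0.4499 0.0242 0.3886] F [-0.   0.6  0.8] gap 0.0
 dp [-0.0024 -0.0011 -0.0003] twist [-0.39 -0.01  0.02]
ring ((0.4195092480663263, 0.8533831398416609), 0.9207313055462307)
carr ((0.2846708204600432, 0.848575948520633), 0.9533275006141192)
gauge ((-0.12294473150861052, 0.9847868261677988), 0.997312290403578)
plateL ((-0.4342474489811039, 0.766083165125103), 0.8732336883743604)
bar [0.45111874 0.08695348 0.103     ] [247.10634328 106.1641791 ] shift 0.00012077764488917604
side bar [244.5 192. ]
side ring ((0.32400354554293287, 0.0759873542564975), 0.8923109899461269) tin ((0.10618801737480155, -0.2053825400338436), 0.7745100462878192)
```

```bash
python3 -c "
from plant import *
print(hand_in())"
```

```text
the job is handed in; nothing more can be done
None
```

The brake check is done and handed in at about 21 s of the 72 s allowed.

- **Pedal down:** I pressed the bar from above (7.5 N was the highest reading) until it snapped over. The side camera put the bar within 1 px of its expected locked position.
- **Brake test:** I leaned on the bumper at about 12 N along the rail for roughly 1.7 s. The tool position did not change during that time, so the brake held. While feeling for the bumper I first had a sideways rubbing force of up to 9 N upward, which I removed before building up the push.
- **Pedal up:** I pinched the bar and followed its arc until it snapped up. The side camera shows the bar back at its starting pixel.
- **Carriage position:** the first check after release failed: the carriage stood about 4.2 mm farther from the robot than at the start. I drew it back gently by the bar. The last checks put the bar at 0.1 mm and the carriage about 0.5–1 mm from where it started.
- **Surroundings:** one gauge and the grease tin show no movement in the images. I did not check the oil bottle or spare ring afterwards, but I kept the gripper clear of them. At hand-in the arm was holding clear at a tool height of about 0.39 m, touching nothing.

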